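# Light the dressing mirror and click its dimmer to the coral marker

### The arm

A 6-joint arm with a two-finger parallel gripper is mounted at the origin on the work surface. World frame = base frame: x ahead of the robot, y to its left, z up, the work surface at z = 0. Lengths are in m, angles in degrees, forces in N, time in s.
With the tool pointing down it reaches from about 0.25 to 0.775 m from the base axis. Payload 8.9 kg.
Tool frame: the origin (TCP) lies on the centre line of the jaws, within the pads' length; the fingertips stand 19 mm ahead of it and the grasp point (between the pads) is the TCP; z points along the fingers, y is the direction in which the jaws open and shut (so a half turn about z gives the same grasp; the last joint's range is limited). The gripper opens to 85 mm and grips with 20 to 120 N. Pads are 22 mm wide; open, the fingers measure 114 mm over their backs; the gripper's body (76 mm by 85 mm) begins 54 mm behind the grasp point. The pads swing forward as they close: fully open they stand 13 mm farther back than shut.
Start: joints at [-76.564, 16.656, -8.789, 64.555, 0, 82.019], TCP at [0.192, -0.489, 0.25] pointing down, gripper open.
Joint ranges: [-144.48, 144.48], [-52.06, 99.96], [-74.48, 78.29], [-112.23, 115.85], [-86.99, 84.42], [-180, 180]. Speed limits (degrees/s): [127.2, 127.2, 159.86, 180, 180, 180].

### API

Orientations are given as a 3x3 rotation matrix whose columns are the frame's x, y, z axes.
In Python, from rig import manip, cams, ticket gives the robot as it stands.
- The arm moves only by the shell command python3 -m creep 'ROWS'. ROWS is JSON, a list of rows, each a list of 3 entries, a list of its own where there are three numbers: the shift along the tool's x, y, z in cm, then the turn, a rotation vector about the tool's x, y, z in degrees, then the opening, from 0 (shut) to 1 (fully open). A call has 1 to 20 rows; each row is the pose to reach, as a shift and turn from the pose commanded when the call began, along the tool's axes at that moment; what a row does not reach only later rows make up. A row lasts 1/8 s, in which the tool goes at most 62.5 mm and 10.7 degrees, less where a joint would pass 70% of its speed; a pose out of reach is approached as far as the arm can. A call with a gripper value outside its range is refused whole. The fingers move at their own pace and stop on an object; the grip force is fixed at half the most. Time passes only in rows, so rows that repeat a pose let the fingers close. It gives the time, the measured TCP pose, the force and the opening at its end, in the units of the state.
- manip.state(): the state, without advancing time (a new reading comes with each control period).
- cams.snapshot(name): name is "scene" or "top" or "wrist"; returns (picture, depth): 400x640x3 uint8, red, green, blue; 400x640 float32, m along the optical axis (not along the pixel's ray), 0 where there is no reading.
- cams.get_calibration(name): a dict with "fx", "fy", "cx", "cy" (pixels), "position" and "attitude" of the camera in the world. Camera axes: x right, y up, looking along -z (the intrinsics and any distortion apply to the point x, -y, -z); pixel columns grow to the right and rows downward; lengths in m; the calibration is good to about 2 mm. A picture is of the moment at which its call begins: read the wrist's pose just before it. get_calibration takes no time and is no camera call; for the wrist camera it gives the pose at the moment of the call.
- ticket.close_job(): hands the job in, once; it reports no verdict.
The state is a dict: "t": time; "q": joint angles; "joint_velocities": joint speeds; "tau": joint torques, N m; "ee_pos": TCP position; "eef_rot": TCP orientation; "wrist_force": force on the tool from outside, world axes, zero at the start; "wrist_torque": the same for the moment, N m; "gripper_width": finger opening in m.
Only numpy, scipy, OpenCV 4.12 (cv2) and the standard library are available. Lean on these libraries where they do the work, as an engineer would, in place of code of your own. Each camera call takes 0.05 s, during which the arm holds its last target. There are 200 camera calls.

### The job

Switch the mirror's ring light on by pushing its toggle lever over towards the mirror with a fingertip, then set the brightness by flicking the front edge of the thumbwheel sideways, a click at a time as far as needed, so that in the end its white line rests at the coral marker. Press gently, pick nothing up, leave everything else on the bench where it stands, and finish clear of it all.

Things in the scene. Friction and masses are not known exactly. Their poses are not given: they have to be found in the camera images.
- mirror: Table mirror with ring light, fixed. White foot 140 x 320 x 28 mm (x, y, z), front face at x = -70 mm; origin under the foot's centre, on the bench; x points from its front (robot's side) to its back, y to its left, z up. A round head 184 mm across stands on a stem over the foot's left half, centre at (30, 100, 305) mm, lowest edge 200 mm above the bench. Wheel and toggle are on the right half.
- wheel_top (a point): Centre of the top face of the black dimmer thumbwheel, on its upright axis, 29 mm above the bench, at (-50, -55, 29) mm in the mirror's frame; same axes; does not turn. The wheel is a flat disc 52 mm across, from 13 to 29 mm above the bench, with eight upright round lobes (4 mm radius) along its edge, 64 mm across the lobe tips. At every click one lobe points straight to the front.
- wheel_front (a point): Foremost point of the thumbwheel's edge: where the front lobe's tip stands at every click, 21 mm above the bench, 12 mm in front of the foot's front face; same axes as the mirror; does not turn. The neighbouring lobes stand 45 degrees to either side. Only this front edge of the wheel is free, with nothing below it but the bench; the rest lies in a round pocket in the foot.
- line_end (a point): Outer end of the white line on the wheel's black top, on the rim 29 mm from the wheel's axis, 29 mm above the bench; turns with the wheel. It starts at the leftmost dot. When the line is at the marker, this point is 12 mm from the marker's centre; one click off, 29 mm.
- dimmer (a joint): Angle of the thumbwheel, rad: 0 (as at the start) with the white line at the leftmost dot, growing clockwise from above, when its front edge goes to the mirror's left (+y). Spring clicks at 0, 0.785, 1.571 (third dot), 2.356 (fourth), 3.142 (fifth) and 3.927; end stops at both ends. Pushed past half-way (0.39 rad) it swings on to the next click in 0.2 s, else back; about 4 N at the lobes turns it; it does not coast.
- marker: Coral-coloured marker button, 10 mm across and 1.5 mm high, flat on the foot's top, 40 mm from the wheel's axis; origin under its centre. Six small dark dots, one for each click, stand 45 degrees apart around the pocket, seen from the wheel's axis from 112.5 degrees left of straight back (+x) to 112.5 degrees right of it; the marker is over the third, fourth or fifth from the left. It stays there.
- toggle_tip (a point): Tip of the steel toggle lever that switches the ring light; moves with the lever. The lever is 26 mm long from its pivot and 7 mm thick near the tip, on a bushing 13 mm across whose top is 34 mm above the bench.
- toggle_pivot (a point): The toggle's pivot, 34 mm above the bench, at (-30, -125, 34) mm in the mirror's frame, with its axes; it does not move. Off, the tip is 9 mm in front of the pivot and 24 mm above it; on, 9 mm behind it.
- toggle (a joint): Angle of the toggle lever, rad: 0 off (leaning 20 degrees to the front, as at the start), 0.70 on (leaning 20 degrees to the back, towards the green dot). Pushed past 0.35 it snaps over by itself; it takes about 2 N at the tip.
- comb: Bamboo comb, 170 x 42 x 7 mm, lying on the bench in front of the mirror; origin under its middle, y along its length. Loose bystander.
- bangle_post: White ceramic bangle post, foot 92 mm across, 156 mm tall, to the left of the mirror; origin under its middle. Loose bystander.
- bangle: Brass bangle 70 mm across and 7 mm high, lying around the bangle post on its foot; origin at the centre of its underside. Loose bystander.
- hairpin_box: Blue plastic hairpin box with closed lid, 66 x 100 x 34 mm, in front of the mirror to the right; origin under its middle. Loose bystander.
- jar: Narrow aluminium jar with closed screw lid, 41 mm across, 90 mm tall, at the right end of the mirror's foot; origin under its middle. Loose bystander.
- ring_dish: Blue ceramic ring dish, 68 mm across, 16 mm high, standing on the left part of the mirror's foot; origin under its middle. Loose bystander.
- perfume: Amber glass perfume bottle with black cap, 42 x 56 mm and 104 mm tall, to the right of the mirror, beyond the jar; origin under its middle. Loose bystander.

How it is judged (in metres and radians):
On the way, in this order (a step that is already met when the one before it is completed fails the run):
1. the toggle lever is over on the on side (value of joint toggle above 0.6 rad), for 0.2 s.
2. the thumbwheel's white line rests at the coral marker (horizontal distance between line_end and marker below 0.0125 m), for 0.3 s.
At the end, for the whole second after the job is handed in: The toggle lever is over on the on side (joint above 0.6 rad) and the thumbwheel rests in the click where its white line is at the coral marker (line's end within 12.5 mm of the marker's centre, that is within about 0.14 rad) (value of joint toggle above 0.6 rad and horizontal distance between line_end and marker below 0.0125 m and velocity of joint dimmer between -0.1 and 0.1 rad/s); the robot touches nothing.
It fails at once if the mirror, its wheel or lever is pressed harder than 30 N (contact force between any of the arm, the fingers and mirror above 30 N).
It fails at once if a thing standing by is lifted, pushed or tipped over (its foot moves more than 15 mm) (distance of any of comb, bangle_post, bangle, hairpin_box, jar, ring_dish, perfume from where it was at the start of the episode above 0.015 m).
It also fails if it takes over 45 s, if anything falls off the work surface, if the arm or the gripper's body presses on something with over 40 N, if the wrist force passes 120 N, or if a joint passes its speed limit or range.

## Working session

There is one attempt and no reset: what is moved stays moved. The work goes in short steps, Python scripts to look and compute and a shell command to move; the robot and the scene stay as the last step left them, time stands still between calls to the robot, and variables do not carry over. Pictures are saved under pics/ and viewed, about 8 in all and at most 12, crops included, and the job is handed in when it is done.

```bash
mkdir -p pics; python3 - <<'E'
from rig import manip,cams
import cv2,numpy as np
s=manip.state();print(s)
for n in("scene","top"):
    p,d=cams.snapshot(n);cv2.imwrite(f"pics/{n}0.png",p[...,::-1]);np.save(f"{n}0.npy",d);c=cams.get_calibration(n);print(n,c)
E
```

```text
{'t': 0.0, 'q': array([-7.65653585e+01,  1.66899765e+01, -8.83011144e+00,  6.45560501e+01,
        3.51214266e-04,  8.20198656e+01]), 'joint_velocities': array([-0.10051942,  0.07012741, -0.06769096,  0.08431754, -0.09790596,
       -0.07858291]), 'tau': array([ 2.87902832e-03, -5.37148869e+01,  3.31363750e+01,  1.59961672e-02,
       -6.40028156e-05, -3.22767328e-06]), 'ee_pos': array([ 0.19160425, -0.48834116,  0.24972904]), 'eef_rot': array([[ 9.30961717e-01,  3.65116679e-01, -3.02780063e-04],
       [ 3.65116754e-01, -9.30960838e-01,  1.29392128e-03],
       [ 1.90555861e-04, -1.31514125e-03, -9.99999117e-01]]), 'wrist_force': array([-0.64791164,  0.01547827, -0.53851305]), 'wrist_torque': array([-0.01101141,  0.02649016,  0.00674432]), 'gripper_width': 0.0855426423250851}
scene {'fx': 412.2698511761569, 'fy': 412.2698511761569, 'cx': 316.7446159829957, 'cy': 208.21645597564194, 'position': array([0.49583996, 0.38487762, 0.84296182]), 'attitude': array([[-0.99082857,  0.12467792, -0.05209763],
       [-0.13484902, -0.88773151,  0.44016873],
       [ 0.00863061,  0.44315706,  0.89640244]])}
top {'fx': 418.1414424129944, 'fy': 418.1414424129944, 'cx': 320.87777309819256, 'cy': 196.89345150309637, 'position': array([0.33057547, 0.01419412, 1.16908102]), 'attitude': array([[ 6.90274262e-02,  9.77836200e-01, -1.97665325e-01],
       [-9.97614758e-01,  6.76401996e-02, -1.37694526e-02],
       [-9.41472306e-05,  1.98144315e-01,  9.80172853e-01]])}
```

View pics/top0.png

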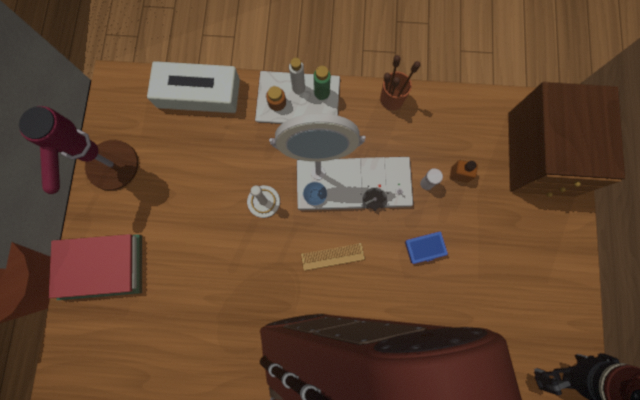

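View pics/scene0.png

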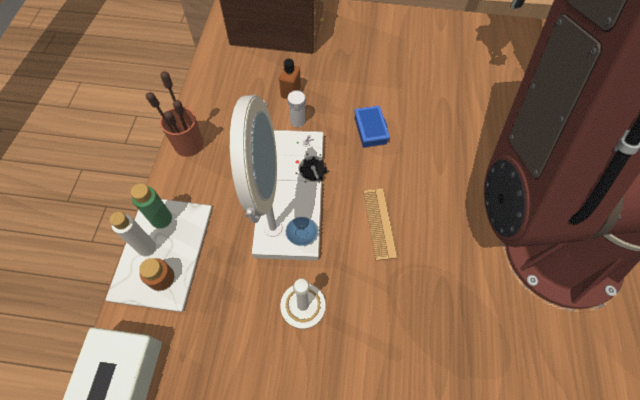

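Top view: foot spans about (297,160) to (413,208), wheel at (374,199), toggle at (401,190), jar at (432,178), box at (427,248), comb at (333,256). I'll zoom in on both views next.

```bash
python3 - <<'E'
import cv2,numpy as np
a=cv2.imread("pics/top0.png")[145:220,285:445];b=cv2.imread("pics/scene0.png")[115:265,240:340]
a=cv2.resize(a,None,fx=5,fy=5,interpolation=cv2.INTER_CUBIC)[:, :800]
cv2.imwrite("pics/c1.png",a)
E
```

```text
(no output)
```

View pics/c1.png

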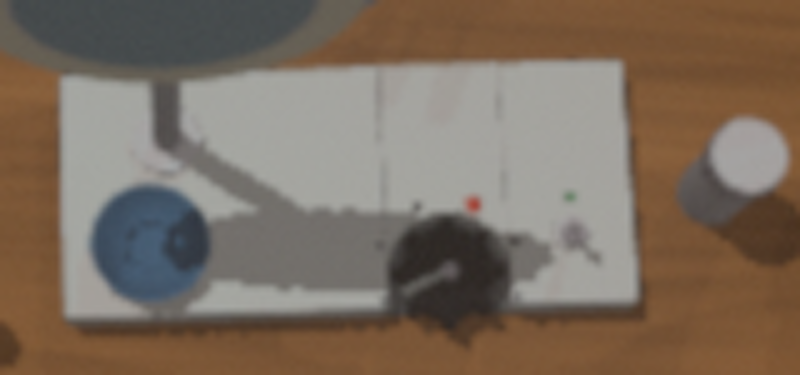

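```bash
cat > h.py <<'E'
import numpy as np,cv2
from rig import manip,cams
def ray(c,u,v,z):
    d=c["attitude"]@np.array([(u-c["cx"])/c["fx"],-(v-c["cy"])/c["fy"],-1.]);p=c["position"]
    return p+d*(z-p[2])/d[2]
def proj(c,P):
    q=c["attitude"].T@(np.asarray(P)-c["position"]);return c["cx"]-c["fx"]*q[0]/q[2],c["cy"]+c["fy"]*q[1]/q[2]
E
python3 - <<'E'
from h import *
from scipy.optimize import least_squares
c=cams.get_calibration("top")
f=lambda x,y:(284.5+x/5,144.5+y/5)
obs=[((62,75),(70,160,28)),((622,60),(70,-160,28)),((638,303),(-70,-160,28)),((65,318),(-70,160,28)),((450,270),(-50,-55,29))]
M=lambda p,b:np.array([p[0]+np.cos(p[2])*b[0]/1e3-np.sin(p[2])*b[1]/1e3,p[1]+np.sin(p[2])*b[0]/1e3+np.cos(p[2])*b[1]/1e3,b[2]/1e3])
W=[(ray(c,*f(*a),b[2]/1e3),b) for a,b in obs]
r=least_squares(lambda p:np.concatenate([(w-M(p,b))[:2] for w,b in W]),[.5,0,0]);p=r.x
print(p,np.degrees(p[2]),r.fun.reshape(-1,2)*1e3)
m=ray(c,*f(473,204),.0295);w=M(p,(-50,-55,29));d=m-w
print("marker",np.degrees(np.arctan2(d[1],d[0])-p[2]),np.hypot(*d[:2]))
for n,b in dict(wheel=(-50,-55,29),front=(-82,-55,21),piv=(-30,-125,34)).items():print(n,M(p,b))
for n,u in dict(jar=(432,176,.09),box=(427,248,.034),boxc=(408,242,.034),comb1=(363,250,.007),perf=(468,166,.104)).items():print(n,ray(c,*u))
np.save("pose.npy",p)
E
```

```text
[ 0.60978789 -0.05918083  0.0959754 ] 5.498985245954192 [[-0.22225658 -1.27528897]
 [-0.1205186   0.69201855]
 [-0.45794278  1.41062796]
 [-0.13958501 -0.75407898]
 [ 0.94030298 -0.07327856]]
marker -21.399341295121374 0.040891336644621794
wheel [ 0.56528855 -0.11871912  0.029     ]
front [ 0.53343581 -0.12178562  0.021     ]
piv [ 0.59190447 -0.18648041  0.034     ]
jar [ 0.62514057 -0.26157632  0.09      ]
box [ 0.43869135 -0.2657155   0.034     ]
boxc [ 0.45134566 -0.21403771  0.034     ]
comb1 [ 0.42354178 -0.09598364  0.007     ]
perf [ 0.65509421 -0.35228968  0.104     ]
```

Wheel line has to go to the fourth dot (marker at −21.4°), so 3 clicks. First I'll approach the toggle with the gripper shut.

```bash
cat >> h.py <<'E'
from scipy.spatial.transform import Rotation as R
def to(x,y,z,yaw=0):
    "mirror-frame target (mm), yaw of tool x from mirror x (deg) -> shift cm, turn deg"
    p=np.load("pose.npy");s=manip.state();Rm=s["eef_rot"];a=p[2]
    t=np.array([p[0]+(np.cos(a)*x-np.sin(a)*y)/1e3,p[1]+(np.sin(a)*x+np.cos(a)*y)/1e3,z/1e3])
    T=R.from_euler("z",a+np.radians(yaw)).as_matrix()@np.diag([1,-1,-1.])
    print("to",(x,y,z),np.round(Rm.T@(t-s["ee_pos"])*100,2),np.round(R.from_matrix(Rm.T@T).as_rotvec(degrees=True),2))
def where():
    p=np.load("pose.npy");s=manip.state();d=s["ee_pos"]-[p[0],p[1],0];a=p[2]
    print("tcp in mirror mm",np.round(R.from_euler("z",-a).apply(d)*1e3,1),"F",np.round(s["wrist_force"],1),"t",s["t"],"w",s["gripper_width"])
E
python3 -c "
from h import *
to(-100,-125,180);to(-100,-125,100)"
```

```text
to (-100, -125, 180) [ 41.56 -15.4    7.  ] [-0.06  0.   15.92]
to (-100, -125, 100) [ 41.56 -15.4   15.  ] [-0.06  0.   15.92]
```

```bash
python3 -m creep '[[[6,-2.2,0],[0,0,5],0],[[12,-4.4,0],[0,0,10],0],[[18,-6.6,0],[0,0,15.9],0],[[24,-8.8,0],[0,0,15.9],0],[[30,-11,0],[0,0,15.9],0],[[36,-13.2,2],[0,0,15.9],0],[[41.5,-15.4,5],[0,0,15.9],0],[[41.6,-15.4,7],[0,0,15.9],0],[[41.6,-15.4,7],[0,0,15.9],0],[[41.6,-15.4,7],[0,0,15.9],0],[[41.6,-15.4,7],[0,0,15.9],0]]'
python3 - <<'E'
from h import *
where();c=cams.get_calibration("wrist");s=manip.state();print(s["eef_rot"],c["position"]-s["ee_pos"])
p,d=cams.snapshot("wrist");cv2.imwrite("pics/w1.png",p[...,::-1]);np.save("w1.npy",d)
print(s["eef_rot"].T@c["attitude"],s["eef_rot"].T@(c["position"]-s["ee_pos"]),c["fx"],c["cx"],c["cy"])
E
```

```text
t: 1.48
ee_pos: [0.5227, -0.1946, 0.1816]
eef_rot: [[0.996, 0.095, 0.001], [0.095, -0.996, -0.001], [0.001, 0.001, -1.0]]
wrist_force: [0.1, -0.0, 0.2]
gripper_width: 0.0
tcp in mirror mm [ -99.6 -126.5  181.6] F [ 0.1 -0.   0.2] t 1.475 w 3.560228425584879e-05
[[ 9.95501399e-01  9.47351785e-02  1.48686119e-03]
 [ 9.47366069e-02 -9.95501947e-01 -9.21417813e-04]
 [ 1.39288252e-03  1.05813291e-03 -9.99998470e-01]] [0.0688969  0.00599825 0.1233285 ]
[[-3.20998842e-04  9.61744222e-01  2.73948805e-01]
 [ 9.99998981e-01  6.89856883e-04 -1.25011444e-03]
 [-1.39127581e-03  2.73948124e-01 -9.61743463e-01]] [ 0.069327    0.00068619 -0.1232314 ] 316.03133050891927 321.70495508187474 200.62959131637467
```

View pics/w1.png

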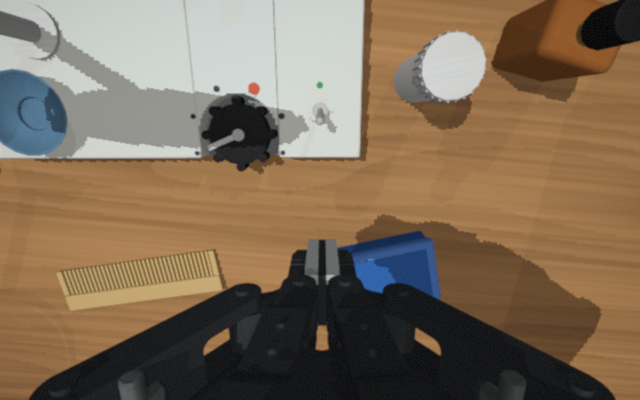

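Wrist view: wheel at (238,135), marker (254,89), toggle (320,112), foot's front-right corner (366,158), fingertips at (322,240). The marker is one dot right of straight back, so it is the fourth dot. I'll get fingertip geometry and a pose check from this image.

```bash
python3 - <<'E'
from h import *
c=cams.get_calibration("wrist");d=np.load("w1.npy");s=manip.state()
p=np.load("pose.npy")
def mir(P):return np.round(R.from_euler("z",-p[2]).apply(P-[p[0],p[1],0])*1e3,1)
for n,u in dict(wheel=(238,135,.029),marker=(254,89,.0295),piv=(320,116,.034),corner=(366,158,.028),frontlobe=(241,168,.024),tip=(320,104,.058)).items():print(n,mir(ray(c,*u)))
def tool(u,v):
    z=d[v,u];q=np.array([(u-c["cx"])/c["fx"],-(v-c["cy"])/c["fy"],-1.])*z
    return np.round(s["eef_rot"].T@(c["attitude"]@q+c["position"]-s["ee_pos"])*1e3,1)
for v in (242,248,255,265,275,285):
    print(v,[(u,*tool(u,v)) for u in (292,300,305,308,314,318,326,332,337,340,345,352)if d[v,u]<.16])
E
```

```text
wheel [-50.1 -56.   29. ]
marker [-12.9 -72.   29.5]
piv [ -34.4 -126.3   34. ]
corner [ -70.1 -166.5   28. ]
frontlobe [-79.5 -55.3  24. ]
tip [ -25.4 -126.4   58. ]
242 [(308, np.float64(10.9), np.float64(-5.5), np.float64(12.0)), (314, np.float64(11.1), np.float64(-2.7), np.float64(11.6)), (318, np.float64(10.9), np.float64(-0.8), np.float64(12.1)), (326, np.float64(10.7), np.float64(2.9), np.float64(12.6)), (332, np.float64(10.9), np.float64(5.6), np.float64(11.9))]
248 [(308, np.float64(10.8), np.float64(-5.2), np.float64(5.7)), (314, np.float64(11.1), np.float64(-2.5), np.float64(4.9)), (318, np.float64(10.6), np.float64(-0.8), np.float64(6.0)), (326, np.float64(10.7), np.float64(2.8), np.float64(5.7)), (332, np.float64(10.7), np.float64(5.4), np.float64(5.9))]
255 [(292, np.float64(6.8), np.float64(-12.5), np.float64(7.0)), (300, np.float64(6.6), np.float64(-8.9), np.float64(7.4)), (305, np.float64(7.0), np.float64(-6.6), np.float64(6.5)), (308, np.float64(11.2), np.float64(-4.9), np.float64(-2.3)), (314, np.float64(10.4), np.float64(-2.4), np.float64(-0.6)), (318, np.float64(
[... 1862 characters left out ...]
9.4), np.float64(-26.1)), (300, np.float64(12.0), np.float64(-6.6), np.float64(-27.3)), (305, np.float64(11.6), np.float64(-4.9), np.float64(-26.6)), (308, np.float64(11.9), np.float64(-3.9), np.float64(-27.2)), (314, np.float64(11.3), np.float64(-1.8), np.float64(-26.1)), (318, np.float64(6.1), np.float64(-0.6), np.float64(-17.3)), (326, np.float64(6.7), np.float64(2.4), np.float64(-18.4)), (332, np.float64(12.3), np.float64(4.3), np.float64(-27.8)), (337, np.float64(11.8), np.float64(6.1), np.float64(-26.9)), (340, np.float64(11.9), np.float64(7.1), np.float64(-27.1)), (345, np.float64(11.9), np.float64(8.8), np.float64(-27.2)), (352, np.float64(11.9), np.float64(11.2), np.float64(-27.1))]
```

```bash
python3 - <<'E'
import cv2
a=cv2.imread("pics/w1.png")[225:325,262:382]
cv2.imwrite("pics/w1c.png",cv2.resize(a,None,fx=5,fy=5,interpolation=cv2.INTER_NEAREST))
E
```

```text
(no output)
```

View pics/w1c.png

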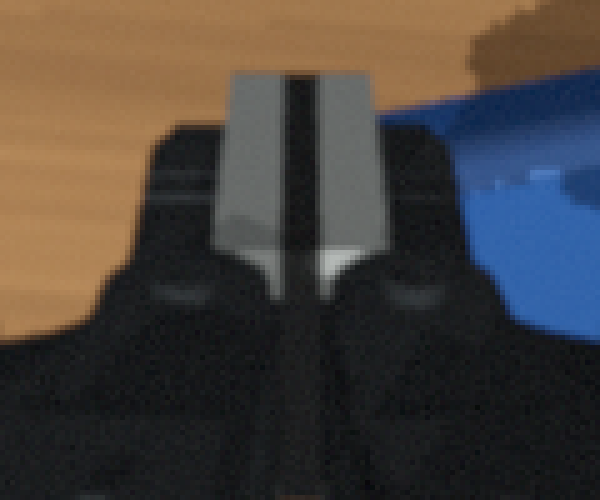

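```bash
python3 -c "
from h import *
to(-75,-125,66);to(-40,-125,66);where()"
```

```text
to (-75, -125, 66) [ 2.44 -0.15 11.55] [ 0.06 -0.08 -0.06]
to (-40, -125, 66) [ 5.94 -0.16 11.56] [ 0.06 -0.08 -0.06]
tcp in mirror mm [ -99.6 -126.4  181.5] F [ 0.5 -0.1  0.1] t 1.525 w -0.00023686944751832208
```

```bash
python3 -m creep '[[[1,-0.15,4],[0,0,0],0],[[2,-0.15,8],[0,0,0],0],[[2.2,-0.15,11.5],[0,0,0],0],[[2.2,-0.15,11.5],[0,0,0],0],[[3,-0.15,11.5],[0,0,0],0],[[3.6,-0.15,11.5],[0,0,0],0],[[4.2,-0.15,11.5],[0,0,0],0],[[4.7,-0.15,11.5],[0,0,0],0],[[5.1,-0.15,11.5],[0,0,0],0],[[5.4,-0.15,11.5],[0,0,0],0],[[5.7,-0.15,11.5],[0,0,0],0],[[5.7,-0.15,11.5],[0,0,0],0],[[5.7,-0.15,11.5],[0,0,0],0]]'; python3 -c "
from h import *
where()"
```

```text
t: 3.15
ee_pos: [0.5795, -0.1865, 0.0653]
eef_rot: [[0.995, 0.096, 0.0], [0.096, -0.995, 0.0], [0.0, -0.0, -1.0]]
wrist_force: [0.7, 0.4, 0.5]
gripper_width: 0.0
tcp in mirror mm [ -42.4 -123.8   65.3] F [0.7 0.4 0.5] t 3.15 w 4.3009081241479745e-05
```

```bash
python3 -m creep '[[[-2,0,0],[0,0,0],0],[[-5,0,0],[0,0,0],0],[[-6,0,-4],[0,0,0],0],[[-6,0,-4],[0,0,0],0],[[-6,0,-4],[0,0,0],0]]'; python3 - <<'E'
from h import *
where();p,d=cams.snapshot("wrist");
a=p[0:220,150:420,::-1];cv2.imwrite("pics/w2.png",cv2.resize(a,None,fx=2.9,fy=2.7,interpolation=cv2.INTER_CUBIC))
c=cams.get_calibration("wrist");pz=np.load("pose.npy")
for n,b in dict(off=(-39,-125,58),on=(-21,-125,58),piv=(-30,-125,34)).items():
    P=R.from_euler("z",pz[2]).apply(np.array(b)/1e3)+[pz[0],pz[1],0]
    u,v=proj(c,P);print(n,(u-150)*2.9,v*2.7)
to(-110,-80,100,75)
E
```

```text
t: 3.78
ee_pos: [0.5199, -0.1924, 0.1053]
eef_rot: [[0.995, 0.096, 0.001], [0.096, -0.995, -0.0], [0.001, 0.0, -1.0]]
wrist_force: [-0.9, -0.6, -0.2]
gripper_width: -0.0002
tcp in mirror mm [-102.3 -124.   105.3] F [-0.9 -0.6 -0.2] t 3.775 w -0.00019274142599132678
off 500.3126094856064 329.7535450654927
on 500.3958440667705 230.9997863799625
piv 499.9255281348578 283.2716983180639
to (-110, -80, 100) [-0.74 -4.37  0.48] [-3.000e-02  0.000e+00 -7.498e+01]
```

View pics/w2.png

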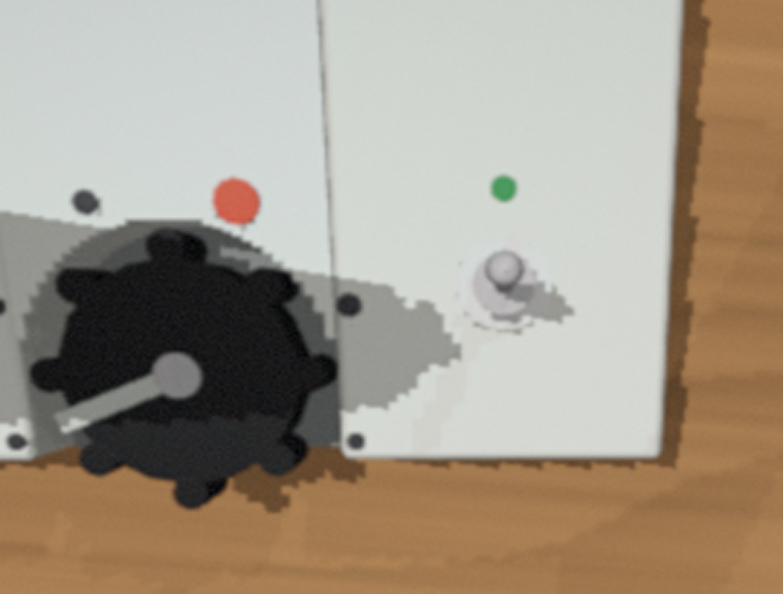

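```bash
python3 - <<'E'
from h import *
a=cv2.imread("pics/w1.png")[70:150,270:370];a=cv2.resize(a,(400,320),interpolation=cv2.INTER_CUBIC)
p,d=cams.snapshot("wrist");b=p[70:150,270:370,::-1];b=cv2.resize(b,(400,320),interpolation=cv2.INTER_CUBIC)
cv2.imwrite("pics/w3.png",np.hstack([a,b]))
c=cams.get_calibration("wrist");pz=np.load("pose.npy")
for v in range(78,124,3):
    print(v,[tuple(np.round(R.from_euler("z",-pz[2]).apply(c["attitude"]@(np.array([(u-c["cx"])/c["fx"],-(v-c["cy"])/c["fy"],-1.])*d[v,u])+c["position"]-[pz[0],pz[1],0])*1e3).astype(int)) for u in (320,323,326)])
E
```

```text
78 [(np.int64(-15), np.int64(-123), np.int64(27)), (np.int64(-15), np.int64(-125), np.int64(27)), (np.int64(-15), np.int64(-127), np.int64(26))]
81 [(np.int64(-16), np.int64(-123), np.int64(28)), (np.int64(-17), np.int64(-125), np.int64(29)), (np.int64(-16), np.int64(-127), np.int64(27))]
84 [(np.int64(-18), np.int64(-123), np.int64(27)), (np.int64(-18), np.int64(-125), np.int64(28)), (np.int64(-18), np.int64(-127), np.int64(28))]
87 [(np.int64(-20), np.int64(-123), np.int64(30)), (np.int64(-20), np.int64(-125), np.int64(28)), (np.int64(-20), np.int64(-127), np.int64(31))]
90 [(np.int64(-22), np.int64(-123), np.int64(28)), (np.int64(-22), np.int64(-125), np.int64(30)), (np.int64(-22), np.int64(-127), np.int64(28))]
93 [(np.int64(-25), np.int64(-124), np.int64(56)), (np.int64(-25), np.int64(-125), np.int64(58)), (np.int64(-25), np.int64(-127), np.int64(59))]
96 [(np.int64(-26), np.int64(-124), np.int64(59)), (np.int64(-26), np.int64(-125), np.int64(59)), (np.int64(-26), np.int64(-127), np.int64(60))]
99 [(np.int64(-28), np.int64(-124), np.int64(59)), (np.int64(-28), np.int64(-125), np
[... 527 characters left out ...]
(-123), np.int64(34)), (np.int64(-34), np.int64(-125), np.int64(33)), (np.int64(-34), np.int64(-127), np.int64(32))]
114 [(np.int64(-35), np.int64(-123), np.int64(34)), (np.int64(-35), np.int64(-125), np.int64(34)), (np.int64(-35), np.int64(-127), np.int64(33))]
117 [(np.int64(-37), np.int64(-123), np.int64(28)), (np.int64(-37), np.int64(-125), np.int64(28)), (np.int64(-37), np.int64(-127), np.int64(28))]
120 [(np.int64(-39), np.int64(-123), np.int64(30)), (np.int64(-39), np.int64(-125), np.int64(28)), (np.int64(-39), np.int64(-127), np.int64(29))]
123 [(np.int64(-41), np.int64(-123), np.int64(27)), (np.int64(-41), np.int64(-125), np.int64(27)), (np.int64(-41), np.int64(-127), np.int64(27))]
```

View pics/w3.png

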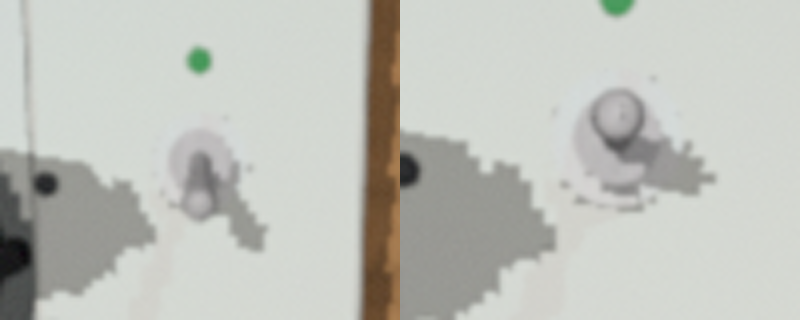

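The left crop (before) shows the lever leaning forward. The right one (now) shows the tip at x≈−27 mm, only about 7° past upright, so it hasn't gone fully over. It stays where I released it, so I'll push farther.

```bash
python3 -m creep '[[[2,0,4],[0,0,0],0],[[4,0,4],[0,0,0],0],[[5.5,0,4],[0,0,0],0],[[6,0,4],[0,0,0],0],[[6.15,0,4],[0,0,0],0],[[6.3,0,4],[0,0,0],0],[[6.4,0,4],[0,0,0],0],[[6.4,0,4],[0,0,0],0]]'; python3 -c "
from h import *
where()"
```

```text
t: 4.88
ee_pos: [0.5833, -0.1862, 0.0654]
eef_rot: [[0.995, 0.096, 0.0], [0.096, -0.995, -0.0], [0.0, 0.0, -1.0]]
wrist_force: [0.7, 0.9, -0.5]
gripper_width: 0.0
tcp in mirror mm [ -38.6 -123.9   65.4] F [ 0.7  0.9 -0.5] t 4.875 w 2.4109784909060777e-05
```

```bash
python3 -m creep '[[[0.1,0,0],[0,0,0],0],[[0.1,0,0],[0,0,0],0],[[0.1,0,0],[0,0,0],0]]'|grep force; python3 -m creep '[[[0.1,0,0],[0,0,0],0],[[0.1,0,0],[0,0,0],0],[[0.1,0,0],[0,0,0],0]]'|grep force;  python3 - <<'E'
from h import *
where();p,d=cams.snapshot("wrist");cv2.imwrite("pics/w4.png",p[...,::-1])
c=cams.get_calibration("wrist");pz=np.load("pose.npy")
rot=R.from_euler("z",-pz[2])
v,u=np.mgrid[0:400,0:640]
q=np.stack([(u-c["cx"])/c["fx"],-(v-c["cy"])/c["fy"],-np.ones(u.shape)],-1)*d[...,None]
P=rot.apply((q@c["attitude"].T+c["position"]-[pz[0],pz[1],0]).reshape(-1,3))*1e3
m=(abs(P[:,1]+125)<8)&(P[:,2]>45)&(P[:,2]<75)&(P[:,0]>-26)&(P[:,0]<0)
print(m.sum(),P[m].mean(0),P[m].min(0),P[m].max(0))
E
```

```text
wrist_force: [-0.7, -0.7, 0.1]
wrist_force: [-5.5, -0.7, 1.3]
tcp in mirror mm [ -37.1 -123.8   65.2] F [-5.5 -0.7  1.3] t 5.625 w 0.00041902609795211747
432 [ -23.64410448 -124.89881655   61.14955438] [ -25.99858382 -131.058312     51.29131709] [ -17.9460766 -117.9661679   74.9184066]
```

```bash
python3 -m creep '[[[-2,0,0],[0,0,0],0],[[-6,0,0],[0,0,0],0],[[-6.5,0,-4],[0,0,0],0],[[-6.5,0,-4],[0,0,0],0],[[-6.5,0,-4],[0,0,0],0]]'|grep force; cat >> h.py <<'E'
def lever():
    p,d=cams.snapshot("wrist")
    c=cams.get_calibration("wrist");pz=np.load("pose.npy")
    rot=R.from_euler("z",-pz[2])
    v,u=np.mgrid[0:400,0:640]
    q=np.stack([(u-c["cx"])/c["fx"],-(v-c["cy"])/c["fy"],-np.ones(u.shape)],-1)*d[...,None]
    P=rot.apply((q@c["attitude"].T+c["position"]-[pz[0],pz[1],0]).reshape(-1,3))*1e3
    m=(abs(P[:,1]+125)<10)&(P[:,2]>52)&(P[:,2]<63)&(P[:,0]>-50)&(P[:,0]<0)
    print("lever top px",m.sum(),"median",np.median(P[m],0),"x range",P[m,0].min(),P[m,0].max())
    return p
E
python3 - <<'E'
from h import *
where();lever();to(-110,-80,100,75)
E
```

```text
wrist_force: [-0.2, 0.2, -0.9]
tcp in mirror mm [-100.8 -124.   105.4] F [-0.2  0.2 -0.9] t 6.3 w -0.00020359256348365516
lever top px 168 median [ -22.63862839 -125.27501697   56.47444212] x range -26.38420311885063 -18.550886941838645
to (-110, -80, 100) [-0.89 -4.37  0.49] [ 1.000e-02 -3.000e-02 -7.497e+01]
```

Tip is now at x≈−22 mm, which is fully on. The stop was felt at 5.5 N. Next: turn for the wheel, so one finger's corner leads.

```bash
python3 -m creep '[[[-1.1,-2,0],[0,0,-10],0],[[-1.1,-4,0],[0,0,-20],0],[[-1.1,-5.4,0],[0,0,-30],0],[[-1.1,-5.4,0],[0,0,-40],0],[[-1.1,-5.4,0],[0,0,-50],0],[[-1.1,-5.4,0],[0,0,-60],0],[[-1.1,-5.4,0],[0,0,-70],0],[[-1.1,-5.4,2],[0,0,-75],0],[[-1.1,-5.4,4],[0,0,-75],0],[[-1.1,-5.4,4],[0,0,-75],0],[[-1.1,-5.4,4],[0,0,-75],0]]'; python3 - <<'E'
from h import *
where()
to(-112,-70,27,75);to(-92,-70,27,75);to(-92,-60,27,75);to(-92,-55,27,75);to(-92,-48,27,75);to(-112,-48,27,75)
E
```

```text
t: 7.72
ee_pos: [0.5047, -0.1394, 0.0654]
eef_rot: [[0.165, 0.986, -0.0], [0.986, -0.165, 0.0], [0.0, -0.0, -1.0]]
wrist_force: [0.8, -0.6, 0.7]
gripper_width: -0.0
tcp in mirror mm [-112.3  -69.8   65.4] F [ 0.8 -0.6  0.7] t 7.725 w -4.6013523659054177e-05
to (-112, -70, 27) [-0.01  0.03  3.84] [-0.01 -0.01  0.02]
to (-92, -70, 27) [0.5  1.97 3.84] [-0.01 -0.01  0.02]
to (-92, -60, 27) [1.47 1.71 3.84] [-0.01 -0.01  0.02]
to (-92, -55, 27) [1.95 1.58 3.84] [-0.01 -0.01  0.02]
to (-92, -48, 27) [2.63 1.4  3.84] [-0.01 -0.01  0.02]
to (-112, -48, 27) [ 2.11 -0.54  3.84] [-0.01 -0.01  0.02]
```

```bash
python3 -m creep '[[[0,0,2],[0,0,0],0],[[0,0,3.8],[0,0,0],0],[[0,0,3.8],[0,0,0],0],[[0.25,1,3.8],[0,0,0],0],[[0.5,1.97,3.8],[0,0,0],0],[[0.5,1.97,3.8],[0,0,0],0]]'|grep -E "ee_pos|force"; python3 -m creep '[[[0.5,-0.13,0],[0,0,0],0],[[0.97,-0.26,0],[0,0,0],0],[[1.2,-0.32,0],[0,0,0],0],[[1.45,-0.39,0],[0,0,0],0],[[1.7,-0.45,0],[0,0,0],0],[[1.95,-0.52,0],[0,0,0],0],[[2.13,-0.57,0],[0,0,0],0],[[2.13,-0.57,0],[0,0,0],0]]' ; python3 - <<'E'
from h import *
where();lever_p=cams.snapshot("wrist")[0];cv2.imwrite("pics/w5.png",lever_p[...,::-1])
E
```

```text
ee_pos: [0.5264, -0.138, 0.028]
wrist_force: [-0.1, -0.1, -0.1]
t: 9.48
ee_pos: [0.5219, -0.1151, 0.0271]
eef_rot: [[0.164, 0.986, -0.001], [0.986, -0.164, 0.001], [0.001, -0.001, -1.0]]
wrist_force: [-2.3, 2.2, -0.4]
gripper_width: 0.0003
tcp in mirror mm [-92.8 -47.2  27.1] F [-2.3  2.2 -0.4] t 9.475 w 0.0002790565219723317
```

View pics/w5.png

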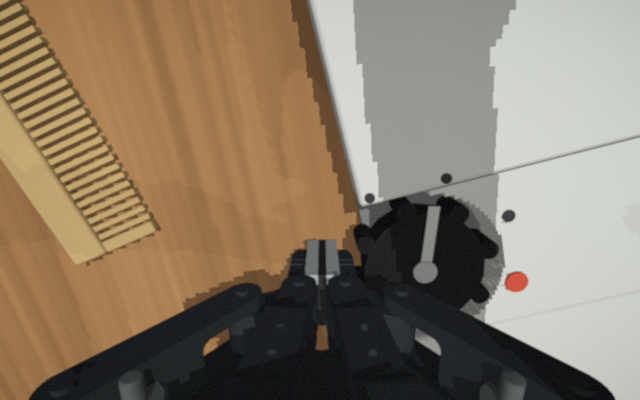

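Line end is at (434,207), nearly at the second dot (446,178), so click 1 is passed and the fingertip is lightly holding it (3 N). I'll retract and do the second flick.

```bash
python3 -m creep '[[[-0.26,-1,0],[0,0,0],0],[[-0.52,-1.94,0],[0,0,0],0],[[-1.6,-1.66,0],[0,0,0],0],[[-2.65,-1.37,0],[0,0,0],0],[[-2.65,-1.37,0],[0,0,0],0],[[-2.4,-0.4,0],[0,0,0],0],[[-2.13,0.57,0],[0,0,0],0],[[-2.13,0.57,0],[0,0,0],0],[[-1.63,0.44,0],[0,0,0],0],[[-1.16,0.31,0],[0,0,0],0],[[-0.93,0.25,0],[0,0,0],0],[[-0.68,0.18,0],[0,0,0],0],[[-0.43,0.12,0],[0,0,0],0],[[-0.18,0.05,0],[0,0,0],0],[[0,0,0],[0,0,0],0],[[-0.26,-1,0],[0,0,0],0],[[-0.52,-1.94,0],[0,0,0],0],[[-0.52,-1.94,0],[0,0,0],0],[[-0.52,-1.94,0],[0,0,0],0]]'; cat >> h.py <<'E'
def line():
    "angle of the bright line on the black wheel top, deg left of straight back"
    p,d=cams.snapshot("wrist");c=cams.get_calibration("wrist");pz=np.load("pose.npy")
    def px(b):return proj(c,R.from_euler("z",pz[2]).apply(np.array(b)/1e3)+[pz[0],pz[1],0])
    best=[]
    for a in range(-180,180,3):
        vals=[]
        for r in (12,15,18,21,24):
            u,v=px((-50+r*np.cos(np.radians(a)),-55+r*np.sin(np.radians(a)),29));u,v=int(round(u)),int(round(v))
            vals.append(int(p[v,u].min()) if 0<=v<400 and 0<=u<640 else 0)
        best.append((min(vals),a))
    best.sort(reverse=True);print("line deg (112.5=dot1, 67.5, 22.5, -22.5=dot4):",best[:4]);return p
E
python3 -c "
from h import *
where();p=line();cv2.imwrite('pics/w6.png',p[...,::-1])"
```

```text
t: 11.9
ee_pos: [0.5028, -0.118, 0.0275]
eef_rot: [[0.165, 0.986, 0.001], [0.986, -0.165, -0.0], [0.0, 0.001, -1.0]]
wrist_force: [0.3, -0.1, 0.3]
gripper_width: -0.0
tcp in mirror mm [-112.1  -48.3   27.5] F [ 0.3 -0.1  0.3] t 11.9 w -7.879691285237399e-06
line deg (112.5=dot1, 67.5, 22.5, -22.5=dot4): [(131, 21), (131, 18), (130, 24), (116, 15)]
```

Line reads about 21°, the third dot. One more flick.

```bash
python3 -m creep '[[[-1.08,0.28,0],[0,0,0],0],[[-2.13,0.57,0],[0,0,0],0],[[-2.13,0.57,0],[0,0,0],0],[[-1.88,1.54,0],[0,0,0],0],[[-1.61,2.51,0],[0,0,0],0],[[-1.61,2.51,0],[0,0,0],0],[[-1.11,2.38,0],[0,0,0],0],[[-0.64,2.25,0],[0,0,0],0],[[-0.41,2.19,0],[0,0,0],0],[[-0.16,2.12,0],[0,0,0],0],[[0.09,2.06,0],[0,0,0],0],[[0.34,1.99,0],[0,0,0],0],[[0.52,1.94,0],[0,0,0],0],[[0.26,0.94,0],[0,0,0],0],[[0,0,0],[0,0,0],0],[[0,0,0],[0,0,0],0],[[0,0,0],[0,0,0],0]]'
python3 -c "
from h import *
where();p=line();cv2.imwrite('pics/w7.png',p[...,::-1])
to(-140,-80,150,10)"
```

```text
t: 14.08
ee_pos: [0.5028, -0.118, 0.0275]
eef_rot: [[0.165, 0.986, 0.001], [0.986, -0.165, -0.0], [-0.0, 0.001, -1.0]]
wrist_force: [-0.9, -0.3, 0.1]
gripper_width: 0.0004
tcp in mirror mm [-112.1  -48.3   27.5] F [-0.9 -0.3  0.1] t 14.075 w 0.0004461124801901465
line deg (112.5=dot1, 67.5, 22.5, -22.5=dot4): [(131, -27), (130, -21), (130, -24), (85, -18)]
to (-140, -80, 150) [ -3.79  -1.88 -12.26] [ 3.000e-02 -2.000e-02  6.501e+01]
```

Line at −24°, the fourth dot where the marker is. I'll lift clear and take a final look.

```bash
python3 -m creep '[[[-0.5,-0.5,-3],[0,0,0],0],[[-1,-1,-7],[0,0,0],0],[[-3,-1.5,-11],[0,0,10],0],[[-3.8,-1.9,-14],[0,0,20],0],[[-3.8,-1.9,-14],[0,0,30],0],[[-3.8,-1.9,-14],[0,0,40],0],[[-3.8,-1.9,-14],[0,0,50],0],[[-3.8,-1.9,-14],[0,0,60],0],[[-3.8,-1.9,-14],[0,0,65],0],[[-3.8,-1.9,-14],[0,0,65],0],[[-3.8,-1.9,-14],[0,0,65],0],[[-3.8,-1.9,-14],[0,0,65],0]]'
python3 -c "
from h import *
where();lever();p=line();cv2.imwrite('pics/w8.png',p[...,::-1])"
```

```text
t: 15.62
ee_pos: [0.4777, -0.1521, 0.1673]
eef_rot: [[0.963, 0.269, 0.0], [0.269, -0.963, -0.0], [-0.0, 0.0, -1.0]]
wrist_force: [0.5, -0.4, -0.6]
gripper_width: -0.0
tcp in mirror mm [-140.4  -79.9  167.3] F [ 0.5 -0.4 -0.6] t 15.625 w -4.960366060656826e-05
lever top px 115 median [ -22.64056668 -125.09082558   56.64736272] x range -25.951481269928255 -18.518285587791404
line deg (112.5=dot1, 67.5, 22.5, -22.5=dot4): [(136, -24), (135, -27), (128, -21), (102, -30)]
```

View pics/w8.png

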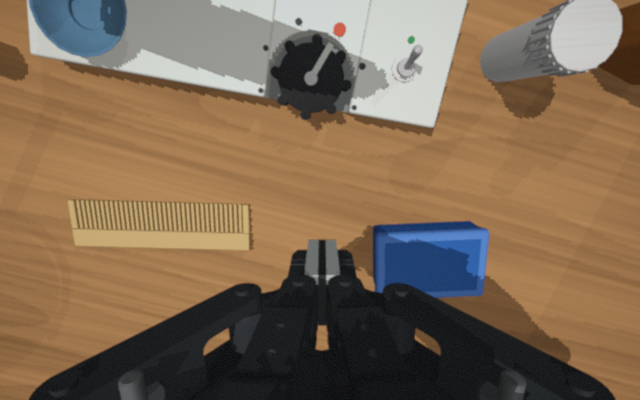

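The picture shows the line (310,78)→(332,45) pointing at the coral marker (340,30), and the lever leaning towards the green dot (411,40). Comb, box and jar appear undisturbed. As a bias-free angle check, I'll compare the lever tip now with its off position in the first depth image.

```bash
python3 - <<'E'
from h import *
pz=np.load("pose.npy")
c=cams.get_calibration("wrist");s=manip.state()
def pts(d,Rt,pos):
    v,u=np.mgrid[0:400,0:640]
    q=np.stack([(u-c["cx"])/c["fx"],-(v-c["cy"])/c["fy"],-np.ones(u.shape)],-1)*d[...,None]
    return R.from_euler("z",-pz[2]).apply((q@Rt.T+pos-[pz[0],pz[1],0]).reshape(-1,3))*1e3
Rt=s["eef_rot"].T@c["attitude"]
E1=np.array([[.995501,.094735,.001487],[.094737,-.995502,-.000921],[.001393,.001058,-.999998]])
A=pts(np.load("w1.npy"),E1@Rt,np.array([.5227,-.1946,.1816])+[.0688969,.00599825,.1233285])
B=pts(cams.snapshot("wrist")[1],c["attitude"],c["position"])
for n,P in(("off",A),("now",B)):
    for lo,hi in((55,63),(31,36)):
        m=(abs(P[:,1]+125)<10)&(P[:,2]>lo)&(P[:,2]<hi)&(P[:,0]>-55)&(P[:,0]<-5);Q=P[m]
        print(n,lo,m.sum(),"mid x",(Q[:,0].min()+Q[:,0].max())/2,"range",Q[:,0].min(),Q[:,0].max(),"mid y",Q[:,1].mean())
E
```

```text
off 55 67 mid x -37.10116057844379 range -40.05334879554016 -34.14897236134742 mid y -125.68577348605483
off 31 149 mid x -28.939155693106116 range -34.49135367568899 -23.386957710523244 mid y -125.72444742075186
now 55 89 mid x -21.97417469183913 range -25.31270765725801 -18.635641726420253 mid y -125.33832572796904
now 31 202 mid x -28.552622877288158 range -36.14383600512798 -20.961409749448336 mid y -125.17613375017498
```

Off and now are symmetric about the pivot (−37.1 and −22.0 mm around −29.5), so the lever is fully on. Handing in.

```bash
python3 -c "
from rig import ticket
print(ticket.close_job())"
```

```text
the job is handed in; nothing more can be done
None
```

The ring light's toggle is on and the thumbwheel's white line rests at the coral marker, as far as my last checks show. The job is handed in, with no verdict reported.

- **Toggle:** I pushed it over with the shut fingertips. The first push left it only about 7° past upright, and it stayed there instead of snapping over. A second push took it to its stop at about 5.5 N. The last depth check put the tip level with its off position on the other side of the pivot, so fully on. Its absolute position read about 1 mm short of nominal, within the camera's accuracy.
- **Thumbwheel:** I flicked its front edge to the left three times, to the fourth dot. The line read about −24° against the nominal −22.5°.
- **Forces:** Wrist readings at the end of each move stayed under about 6 N. I did not log forces during the moves.
- **Bystanders:** In the last wrist picture the comb, box, jar and ring dish looked undisturbed. The bangle post, bangle and perfume bottle were not properly in view, but the arm never went near them.
- **Finish:** The arm ended about 14 cm above where it had worked, touching nothing, at about 16 s.

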